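# Clamp the sample case and put its drawer away

## Task

The hardware sample case in the pulled-out drawer has been left open. Tip its lid shut, swing the wire bail up and over the lid's humps until it snaps past centre and holds the lid clamped, and only then push the drawer fully home, so the case passes through the dust flap and the flap drops shut behind it. Leave the bronze shell pull and the white knob lying beside the drawer where they are.

Things in the scene. Friction and masses are not known exactly. Their poses are not given: they have to be found in the camera images.
- drawer (a joint): Shallow ash drawer running on wooden runners in the bay under the display shelf; value in m: 0 = pulled right out towards the robot, 0.22 = fully home (its front panel against the shelf's front). It starts pulled out, between 0 and 0.015. The runners are stiff: about 13 N to move it (plus about 8 N per m/s of speed), and it stays where it is left.
- drawer_front (a point): Middle of the top edge of the drawer's front panel, on the outer face that looks to the robot. Panel 286 mm wide, 62 mm high (its top edge 68 mm above the table), 15 mm thick, flat, with a small flat brass disc near each end. Axes: x points straight into the shelf (the direction that closes the drawer), y to the left along the panel, z up; the whole shelf, drawer and case share these axes.
- lid (a joint): Lid of the sample case in rad: 0 = shut, 1.57 = standing straight up, limit 1.8 leaning away from the robot. It starts open, between 1.5 and 1.72. A stiff, damped hinge holds it while it is within about 0.4 rad of upright; pushed further towards the robot (below about 1.1) it sinks shut by itself in about 2 s.
- lid_hinge (a point): Middle of the lid's hinge line, at the case's rear upper edge (the side away from the robot), 80 mm above the table; it moves with the drawer. Blue case 100 mm deep (x), 150 mm wide (y), 60 mm high, fixed in the middle of the drawer on its floor 20 mm above the table; its front is 71 mm behind the drawer panel's outer face and 100 mm on the robot's side of this point.
- lid_edge (a point): Middle of the lid's free edge, on its outer face. White lid plate 104 x 156 x 6 mm, reaching 102 mm from the hinge line; its top is 86 mm above the table when shut. On its outer face stand two orange cam humps 30 mm wide, centred 52 mm to the left and right of the middle (74 mm free channel between them), 28 mm high, from 58 to 100 mm from the hinge line.
- bail (a joint): Wire bail of the case, rad: 0 = arms straight up (dead centre), negative = tipped to the robot (open; starts -0.95 to -0.72, limit -1.4), positive = past centre. Stays where left. Over the shut lid the wire must stretch over the humps (from about -0.15, hardest at 0, 4 to 7 N on the crossbar; rise with its arc, as friction jams a level push), then snaps on and rests clamped, 0.15 to 0.45 (stop).
- bail_bar (a point): Middle of the bail's straight crossbar: 6 mm round wire, 168 mm long along y, joined to its pivot by an arm at each end outside the case. The bar's centre moves on a 42 mm radius about bail_pivot; at angle a it is 42 sin(a) mm along x and 42 cos(a) mm above the pivot (plus up to 3 mm of spring).
- bail_pivot (a point): Point on the bail's pivot line, midway between the case's sides: 72 mm above the table, 22 mm behind the case's front, 78 mm on the robot's side of the lid hinge.
- flap (a joint): Clear dust flap with a brass lower edge, 284 mm wide, 52 mm long, hung from the underside of the shelf's front edge (hinge 130 mm above the table) over the gap above the drawer front; rad: 0 = hanging shut, grows as it swings inwards. A light spring shuts it. The case's humps push it in as the drawer goes home, and it drops shut behind the case.
- shell_pull: Bystander: bronze shell pull, 45 x 90 x 22 mm, lying loose on the table, 20 to 25 cm to one side of the drawer's middle line; origin on its underside, middle.
- ceramic_knob: Bystander: white ceramic knob, 38 mm wide, 34 mm high, standing loose on the table on the other side of the drawer; origin on its underside, middle.
- shelf_edge (a point): Middle of the fixed ash display shelf's front upper edge, above the drawer bay; same axes as drawer_front. Shelf 460 mm wide, 280 mm deep behind this edge, top surface 145 mm above the table. Sample hardware (black T-hinge, two steel bar pulls, small knobs) is screwed down on top, at least 85 mm behind this edge, under 45 mm tall.

How it is judged:
By the outcome, as a careful person would: the job done as asked, in the order asked, and still so for the second after the job is handed in, with the robot touching nothing.
It also fails if it takes over 61 s, if anything falls off the work surface, if the arm or the gripper's body presses on something with over 40 N, if the wrist force passes 120 N, or if a joint passes its speed limit or range.

## Robot

A 6-joint arm with a two-finger parallel gripper is mounted at the origin on the work surface. World frame = base frame: x ahead of the robot, y to its left, z up, the work surface at z = 0. Lengths are in mm, angles in rad, forces in N, time in s.
With the tool pointing down it reaches from about 350 to 950 mm from the base axis. Payload 17.4 kg.
Tool frame: the origin (TCP) lies on the centre line of the jaws, within the pads' length; the fingertips stand 8 mm ahead of it and the grasp point (between the pads) lies 11 mm behind it (robot.tip_extent is the distance from the TCP to the fingertips, in mm); z points along the fingers, y is the line along which they close (so a half turn about z gives the same grasp; the last joint's range is limited). The gripper opens to 93 mm and grips with 3 to 60 N. Pads are 15 mm wide; open, the fingers measure 128 mm over their backs; the gripper's body (75 mm by 188 mm) begins 65 mm behind the grasp point.
Start: joints at [1.231, 0.116, 1.442, -0, 1.584, -0.038], TCP at [200.645, 644.495, 226.646] pointing down, gripper open.
Joint ranges: [-2.83, 2.83], [-0.83, 2.19], [0.07, 2.5], [-1.14, 4.28], [0.01, 3], [-2.97, 2.97]. Speed limits (rad/s): [1.89, 1.89, 2.22, 3.14, 3.14, 3.14].

## Interface

Orientations are given as a unit quaternion [x, y, z, w].
In Python, from station import monitor, vision, order, robot gives the robot as it stands. The module is installed in compiled form; this text tells all that it offers.
- The arm moves only by the shell command python3 -m handwheel 'ROWS' [FORCE]. ROWS is JSON, a list of rows, each an object of numbers: "grip": the opening, from 0 (shut) to 1 (fully open); "dx", "dy", "dz": the shift along the tool's x, y, z in units of 50 cm (1.0 is 50 cm); "twist": the turn about the tool's z in units of 90 degrees (1.0 is 90 degrees). In form: [{"grip": .., "dx": .., "dy": .., "dz": .., "twist": ..}, ...]. A call has 1 to 20 rows; each row is the pose to reach, as a shift and turn from the pose commanded when the call began, along the tool's axes at that moment; what a row does not reach only later rows make up. A row lasts 1/8 s, in which the tool goes at most 62.5 mm and 10.7 degrees, less where a joint would pass 70% of its speed; a pose out of reach is approached as far as the arm can. A call with a number of a shift or a turn outside -1 to 1 is refused whole. A call with a gripper value outside its range is refused whole. The fingers move at their own pace and stop on an object; FORCE is the grip in N (left out, the last holds). Time passes only in rows, so rows that repeat a pose let the fingers close. It gives the time, the measured TCP pose, the force, the opening and the grip force at its end, in the units of the state.
- monitor.get_state(): the state, without advancing time (a new reading comes with each control period).
- vision.grab_frame(name): name is "side" or "top" or "wrist"; returns a dict with "img" (400x640x3 uint8, red, green, blue), "vertical_fov" (degrees; the focal length in pixels is half the picture's height over the tangent of half this angle, whatever the lens; pixels are square), "cx", "cy" (the principal point, pixels), "xyz" and "rotation" of the camera in the world; the wrist camera has in their place "T_tool_cam" (4x4, takes a point from camera to tool coordinates, whose origin is the TCP and whose axes are the flange's). Camera axes: x right, y up, looking along -z (the intrinsics and any distortion apply to the point x, -y, -z); pixel columns grow to the right and rows downward; lengths in mm; the calibration is good to about 2 mm. A picture is of the moment at which its call begins: read the wrist's pose just before it. There is no depth.
- order.job_done(): hands the job in; it is judged then, once.
The state is a dict: "time": time; "q": joint angles; "qd": joint speeds; "joint_efforts": joint torques, N m; "eef_pos": TCP position; "eef_rot": TCP orientation; "ft_force": force on the tool from outside, world axes, zero at the start; "ft_torque": the same for the moment, N m; "width": finger opening in mm; "gripper_force": force on a finger pad.
Only numpy, scipy, OpenCV 4.12 (cv2) and the standard library are available. Lean on these libraries where they do the work, as an engineer would, in place of code of your own. Each camera call takes 0.05 s, during which the arm holds its last target. There are 200 camera calls.

## Working session

There is one attempt and no reset: what is moved stays moved. The work goes in short steps, Python scripts to look and compute and a shell command to move; the robot and the scene stay as the last step left them, time stands still between calls to the robot, and variables do not carry over. Pictures are saved under pics/ and viewed, at most 10 in all, crops included, and the job is handed in when it is done.

```bash
mkdir -p pics; python3 - <<'E'
from station import monitor, vision, order, robot
import cv2, numpy as np
s=monitor.get_state(); print({k:np.round(s[k],3).tolist() for k in ("time","eef_pos","eef_rot","ft_force","width")})
for n in("top","side"):
    f=vision.grab_frame(n); cv2.imwrite(f"pics/{n}0.png",f["img"][:,:,::-1])
    np.savez(f"{n}0.npz",**f)
    print(n,{k:np.round(v,4).tolist() if not isinstance(v,str) else v for k,v in f.items() if k!="img"})
E
```

```text
{'time': 0.0, 'eef_pos': [200.567, 644.301, 225.894], 'eef_rot': [0.15, 0.989, -0.001, -0.0], 'ft_force': [-0.002, -0.003, -0.179], 'width': 93.09}
top {'vertical_fov': 48.8268, 'cx': 324.6424, 'cy': 194.4361, 'xyz': [461.4314, 26.5806, 1110.5573], 'rotation': [-0.0278, 0.0402, 0.7143, -0.6981]}
side {'vertical_fov': 55.4623, 'cx': 325.125, 'cy': 196.006, 'xyz': [406.7146, 512.2018, 726.4815], 'rotation': [-0.0628, 0.3427, 0.9206, -0.1765]}
```

View pics/top0.png

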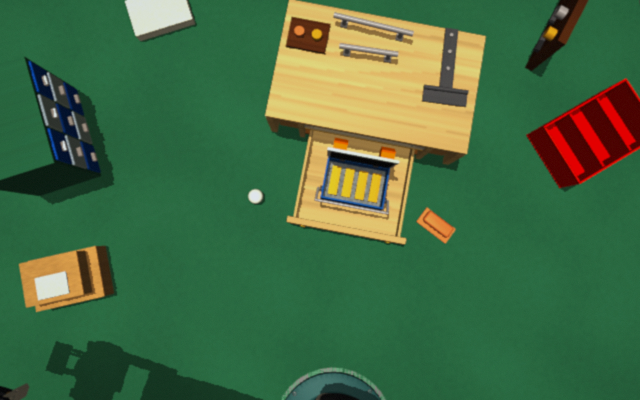

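View pics/side0.png

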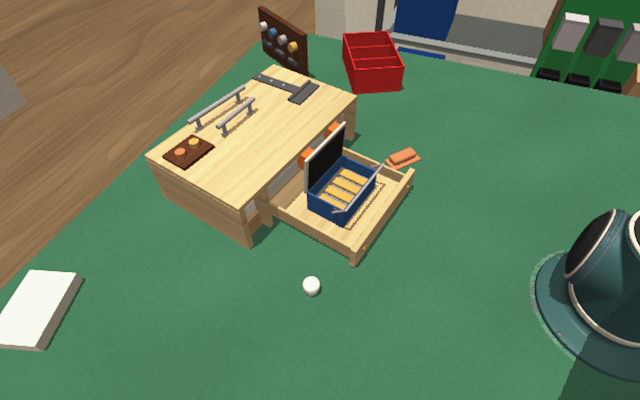

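The top view shows the drawer front's top edge running from about (289,220) to (405,241). The shelf's front edge runs (266,117)–(468,153), the open lid's top is near (362,157), the bail bar near (352,208), the knob at (255,196) and the shell at (436,225). The side view agrees, and shows the bail in front of the case around (362,188).

```bash
cat > h.py <<'E'
import numpy as np, cv2
from scipy.spatial.transform import Rotation as R
def load(n): return dict(np.load(n,allow_pickle=True))
def f_(c): return 200/np.tan(np.radians(float(c["vertical_fov"]))/2)
def ray(c,p,z):
    p=np.atleast_2d(p).astype(float)
    d=np.c_[(p[:,0]-c["cx"])/f_(c),-(p[:,1]-c["cy"])/f_(c),-np.ones(len(p))]
    d=R.from_quat(c["rotation"]).apply(d); o=np.array(c["xyz"])
    return o+d*((z-o[2])/d[:,2])[:,None]
def proj(c,P):
    v=R.from_quat(c["rotation"]).inv().apply(np.atleast_2d(P)-c["xyz"])
    return np.c_[c["cx"]-f_(c)*v[:,0]/v[:,2],c["cy"]+f_(c)*v[:,1]/v[:,2]]
def line(x,y):
    """robust straight line through points, returns point and unit direction"""
    l=cv2.fitLine(np.c_[x,y].astype(np.float32),cv2.DIST_HUBER,0,.01,.01).ravel(); return l[2:],l[:2]
def move(target,yaw=None,s=None):
    """print row units from the measured pose to a world TCP target; yaw = world heading of tool -x"""
    from station import monitor
    s=s or monitor.get_state(); r=R.from_quat(s["eef_rot"])
    d=r.inv().apply(np.array(target)-s["eef_pos"])/500
    m=r.as_matrix(); h=np.arctan2(-m[1,0],-m[0,0])
    t=None if yaw is None else (h-yaw+np.pi)%(2*np.pi)-np.pi
    print("d",np.round(d,4),"twist",None if t is None else round(t/(np.pi/2),4),"heading",round(h,4))
E
python3 - <<'E'
from h import *
for n in ("top0.npz",):
    c=load(n); im=c["img"]; hsv=cv2.cvtColor(im,cv2.COLOR_RGB2HSV)
    wood=(hsv[...,0]<40)&(hsv[...,2]>90)
    def bottom(cols,r0,r1): return [(u,max(v for v in range(r0,r1) if wood[v,u])+.5) for u in cols]
    b=np.array(bottom(range(293,402),205,250)); p=ray(c,b,68)
    pt,d=line(p[:,0],p[:,1]); d=d*np.sign(d[1]); yaw=np.arctan2(-d[0],d[1]); print("panel yaw",yaw)
    # panel ends
    row=wood[200:250]; 
    for vv in (222,224,236,238):
        u=np.where(wood[vv,270:420])[0]+270; print(vv,u.min(),u.max())
    e=ray(c,[(288,221),(406,241)],68); print("ends",e,np.linalg.norm(e[0]-e[1]))
    s=ray(c,[(266,117.5),(468,153.5),(485.5,36),(290,0)],145); print("shelf",s,np.linalg.norm(s[0]-s[1]),np.linalg.norm(s[1]-s[2]),"yaw",np.arctan2(-(s[0]-s[1])[0],(s[0]-s[1])[1]))
    mid=e.mean(0); print("front",mid,"fit dist",(mid[:2]-pt)@np.array([np.cos(yaw),np.sin(yaw)]))
    X=np.array([np.cos(yaw),np.sin(yaw)]);print("shelf-front along x",(s[:2].mean(0)-mid)[:2]@X)
    Y=np.array([-X[1],X[0]]); print("lateral",(s[:2].mean(0)-mid)[:2]@Y)
    # humps
    o=(hsv[...,0]<14)&(hsv[...,1]>200)&(hsv[...,2]>120); _,_,st,ce=cv2.connectedComponentsWithStats(o[:].astype(np.uint8))
    for a,q in zip(st,ce):
        if 15<a[4]<3000: print("orange",a,q)
    big=cv2.resize(im[120:255,270:430],None,fx=5,fy=5*.88,interpolation=cv2.INTER_CUBIC)
    cv2.imwrite("pics/crop0.png",big[:,:,::-1])
E
```

```text
panel yaw -0.21068177
222 287 419
224 297 419
236 360 400
238 371 405
ends [[ 500.82120248   95.13805746   68.        ]
 [ 447.24460577 -182.24427889   68.        ]] 282.5091365505946
shelf [[ 730.0527189   135.54003033  145.        ]
 [ 639.23354473 -313.78960381  145.        ]
 [ 911.58652326 -369.2669826   145.        ]
 [1004.80297206   77.52983589  145.        ]] 458.4160146791894 277.9458300995921 yaw -0.19943461724444794
front [474.03290413 -43.55311071  68.        ] fit dist 6.196777730954567
shelf-front along x 215.48358868336396
lateral -0.5198132452680789
orange [ 544   79   96  105 2619] [590.96296296 133.46124475]
orange [334 138  14   6  54] [340.77777778 140.37037037]
orange [381 147  15   6  61] [387.59016393 149.45901639]
```

View pics/crop0.png

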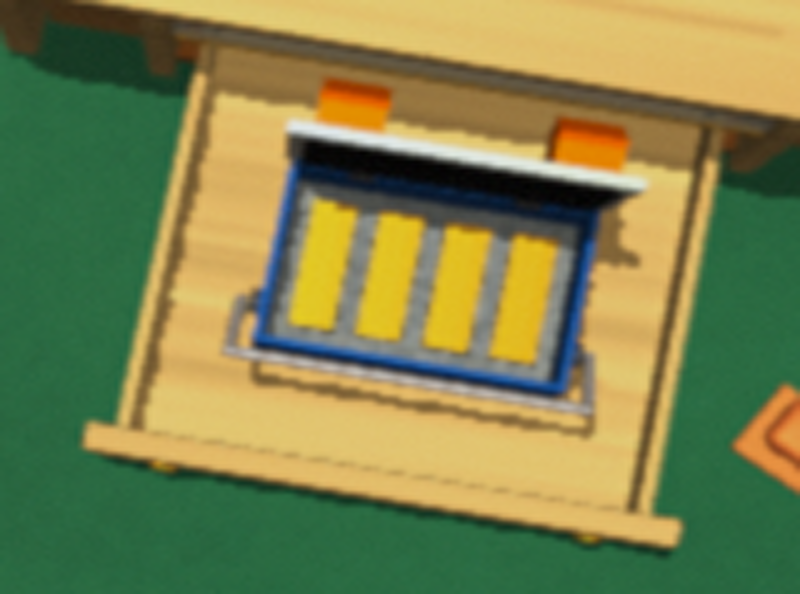

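The crop shows the panel's outer top edge from (286.6,221.6) to (406.4,244.5) in full-image pixels. The bail bar runs (315,200)–(388.4,213.6) and the lid's free edge (327.6,148.4)–(399.6,162).

```bash
python3 - <<'E'
from h import *
c=load("top0.npz")
def seg(a,z):
    p=ray(c,a,z)[:,:2]; d=p[0]-p[1]; return p.mean(0),np.linalg.norm(d),np.arctan2(-d[0],d[1])
F=seg([(286.6,221.6),(406.4,244.5)],68); B=seg([(315,200),(388.4,213.6)],100); L=seg([(327.6,148.4),(399.6,162)],182); S=seg([(266,117.5),(468,153.5)],145)
for n,q in zip(("front 286","bar 168","lid 156","shelf 460"),(F,B,L,S)): print(n,np.round(q[0],1),round(q[1],1),round(q[2],4))
yaw=-0.202; X=np.array([np.cos(yaw),np.sin(yaw)]); Y=np.array([-X[1],X[0]])
for n,q in zip("FBLS",(F,B,L,S)): print(n,"along",round((q[0]-F[0])@X,1),"lat",round((q[0]-F[0])@Y,1))
im=load("side0.npz")
g=lambda along,lat,z: np.r_[F[0]+along*X+lat*Y,z]
names={"fl":g(0,143,68),"fr":g(0,-143,68),"bl":g((B[0]-F[0])@X,84,100),"br":g((B[0]-F[0])@X,-84,100),"ll":g((L[0]-F[0])@X,78,182),"lr":g((L[0]-F[0])@X,-78,182),"sl":g((S[0]-F[0])@X,230,145),"sr":g((S[0]-F[0])@X,-230,145)}
v=im["img"].copy()
for k,P in names.items():
    u=proj(im,P)[0]; print(k,np.round(u,1)); cv2.circle(v,tuple(int(round(t)) for t in u),1,(255,0,255),-1)
cv2.imwrite("pics/side_chk.png",cv2.resize(v[70:280,140:430],None,fx=2.7,fy=2.7,interpolation=cv2.INTER_CUBIC)[:,:,::-1])
from station import monitor; print(np.round(monitor.get_state()["eef_pos"],1))
E
```

```text
front 286 [469.3 -42.2] 287.7 -0.2117
bar 168 [528.9 -53.8] 171.7 -0.2062
lid 156 [633.4 -76. ] 156.7 -0.2099
shelf 460 [684.6 -89.1] 458.4 -0.1994
F along 0.0 lat 0.0
B along 60.7 lat 0.6
L along 167.6 lat -0.2
S along 220.4 lat -2.8
fl [356.7 251.7]
fr [415.4 168.3]
bl [346.8 210.1]
br [383.7 163.4]
ll [305.7 160.8]
lr [345.1 121. ]
sl [239.5 209.2]
sr [357.2  94.9]
[200.6 644.4 226. ]
```

View pics/side_chk.png

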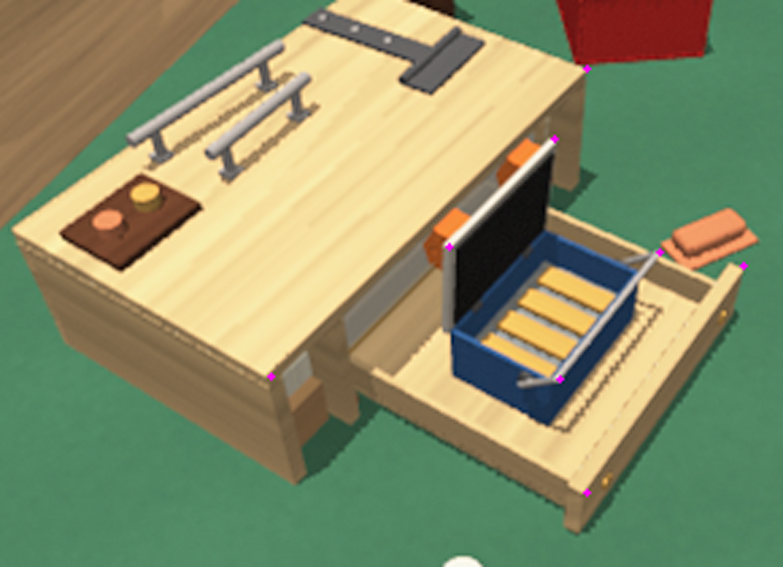

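Both views agree: lengths match to within about 4 mm, and the reprojections fall on the corners. So F=(469,-42), yaw≈-0.206, drawer d≈15 mm, lid≈1.55 and bail≈-0.88. Next I work out the approach move.

```bash
cat >> h.py <<'E'
YAW=-0.206; F0=np.array([469.3,-42.2]); XA=np.array([np.cos(YAW),np.sin(YAW)]); YA=np.array([-XA[1],XA[0]])
def G(along,lat,z): return np.r_[F0+along*XA+lat*YA,z]
def where():
    from station import monitor
    s=monitor.get_state(); p=s["eef_pos"][:2]-F0
    print("t",round(s["time"],2),"along %.1f lat %.1f z %.1f"%(p@XA,p@YA,s["eef_pos"][2]),"F along %.1f lat %.1f z %.1f"%(s["ft_force"][:2]@XA,s["ft_force"][:2]@YA,s["ft_force"][2])); return s
E
python3 -c "
from h import *
move(G(206,0,240),YAW)"
```

```text
d [-1.3313 -1.112  -0.0269] twist -0.0609 heading -0.3017
```

```bash
python3 -m handwheel '[{"grip":0,"dx":-0.1,"dy":-0.083,"dz":-0.027,"twist":-0.061},{"grip":0,"dx":-0.2,"dy":-0.166,"dz":-0.027,"twist":-0.061},{"grip":0,"dx":-0.666,"dy":-0.556,"dz":-0.027,"twist":-0.061},{"grip":0,"dx":-0.666,"dy":-0.556,"dz":-0.027,"twist":-0.061},{"grip":0,"dx":-0.666,"dy":-0.556,"dz":-0.027,"twist":-0.061},{"grip":0,"dx":-0.666,"dy":-0.556,"dz":-0.027,"twist":-0.061},{"grip":0,"dx":-0.666,"dy":-0.556,"dz":-0.027,"twist":-0.061},{"grip":0,"dx":-0.666,"dy":-0.556,"dz":-0.027,"twist":-0.061}]' 20
python3 -c "
from h import *
where(); move(G(206,0,240),YAW)"
```

```text
time: 1.1
eef_pos: [437.5, 277.1, 240.0]
eef_rot: [0.105, 0.994, -0.0, 0.0]
ft_force: [-0.6, 0.6, 0.1]
width: 17.4
gripper_force: 0.0
t 1.1 along -96.5 lat 306.1 z 240.0 F along -0.7 lat 0.5 z 0.1
d [-6.077e-01 -6.094e-01  4.000e-04] twist -0.003 heading -0.2106
```

```bash
python3 -m handwheel '[{"grip":0,"dx":-0.6,"dy":-0.6,"dz":0},{"grip":0,"dx":-0.6,"dy":-0.6,"dz":0},{"grip":0,"dx":-0.6,"dy":-0.6,"dz":0},{"grip":0,"dx":-0.6,"dy":-0.6,"dz":0},{"grip":0,"dx":-0.6,"dy":-0.6,"dz":0},{"grip":0,"dx":-0.6,"dy":-0.6,"dz":0},{"grip":0,"dx":-0.6,"dy":-0.6,"dz":0},{"grip":0,"dx":-0.6,"dy":-0.6,"dz":0},{"grip":0,"dx":-0.6,"dy":-0.6,"dz":0}]' 20
python3 - <<'E'
from h import *
from station import vision
s=where(); move(G(206,0,166),YAW)
f=vision.grab_frame("side"); im=f["img"]
cv2.imwrite("pics/side1.png",cv2.resize(im[40:260,180:440],None,fx=2.7,fy=2.7,interpolation=cv2.INTER_CUBIC)[:,:,::-1])
E
```

```text
t 1.1 along -96.5 lat 306.1 z 240.0 F along -0.7 lat 0.5 z 0.1
d [-0.6077 -0.6093  0.1484] twist -0.003 heading -0.2106validation failed for argument at $[0]...
```

View pics/side1.png

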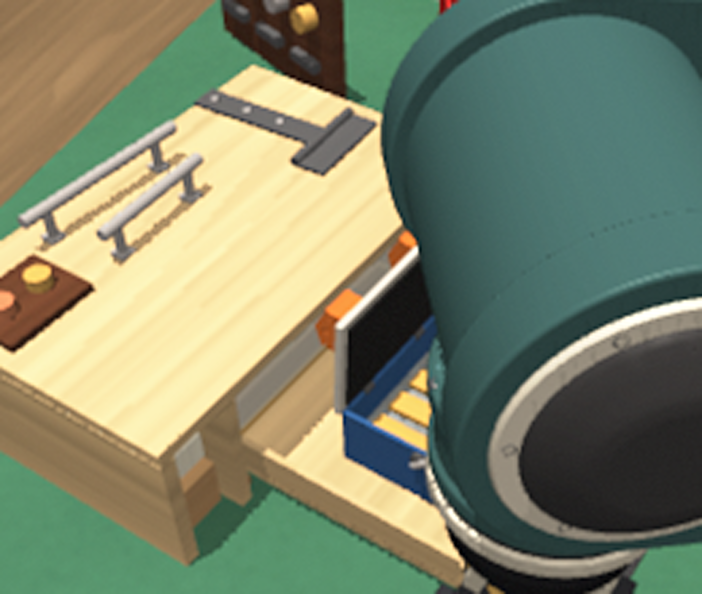

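The move was refused because the rows left out "twist". The arm hasn't moved and only blocks the side view; the lid is still up. I'll repeat it with every key.

```bash
python3 -m handwheel '[{"grip":0,"dx":-0.1,"dy":-0.1,"dz":0,"twist":-0.003},{"grip":0,"dx":-0.6,"dy":-0.6,"dz":0,"twist":-0.003},{"grip":0,"dx":-0.6,"dy":-0.6,"dz":0,"twist":-0.003},{"grip":0,"dx":-0.6,"dy":-0.6,"dz":0,"twist":-0.003},{"grip":0,"dx":-0.6,"dy":-0.6,"dz":0,"twist":-0.003},{"grip":0,"dx":-0.6,"dy":-0.6,"dz":0,"twist":-0.003},{"grip":0,"dx":-0.6,"dy":-0.6,"dz":0,"twist":-0.003},{"grip":0,"dx":-0.6,"dy":-0.6,"dz":0,"twist":-0.003},{"grip":0,"dx":-0.6,"dy":-0.6,"dz":0,"twist":-0.003},{"grip":0,"dx":-0.6,"dy":-0.6,"dz":0,"twist":-0.003}]' 20
python3 - <<'E'
from h import *
s=where(); move(G(206,0,166),YAW)
E
```

```text
time: 2.4
eef_pos: [668.0, -73.3, 240.4]
eef_rot: [0.1, 0.995, 0.0, 0.0]
ft_force: [-0.6, 0.7, -0.1]
width: 0.5
gripper_force: 0.0
t 2.4 along 200.9 lat 10.2 z 240.4 F along -0.8 lat 0.6 z -0.1
d [-0.0101 -0.0205  0.1489] twist 0.0041 heading -0.1995
```

```bash
python3 -m handwheel '[{"grip":0,"dx":-0.01,"dy":-0.016,"dz":0,"twist":0.002},{"grip":0,"dx":-0.01,"dy":-0.016,"dz":0,"twist":0.002}]'
python3 - <<'E'
from h import *
s=where(); move(G(206,0,166),YAW)
E
```

```text
time: 2.65
eef_pos: [671.6, -83.9, 240.3]
eef_rot: [0.102, 0.995, -0.0, 0.0]
ft_force: [-0.2, 0.5, 0.5]
width: 0.5
gripper_force: 0.0
t 2.65 along 206.6 lat 0.5 z 240.3 F along -0.3 lat 0.4 z 0.5
d [ 0.0012 -0.001   0.1486] twist 0.001 heading -0.2045
```

```bash
python3 -m handwheel '[{"grip":0,"dx":0,"dy":0,"dz":0.07,"twist":0},{"grip":0,"dx":0,"dy":0,"dz":0.12,"twist":0},{"grip":0,"dx":0,"dy":0,"dz":0.148,"twist":0},{"grip":0,"dx":0,"dy":0,"dz":0.148,"twist":0}]'
python3 -c "
from h import *
where()"
python3 -m handwheel '[{"grip":0,"dx":0.02,"dy":0,"dz":0.148,"twist":0},{"grip":0,"dx":0.04,"dy":0,"dz":0.148,"twist":0},{"grip":0,"dx":0.055,"dy":0,"dz":0.148,"twist":0},{"grip":0,"dx":0.07,"dy":0,"dz":0.148,"twist":0},{"grip":0,"dx":0.085,"dy":0,"dz":0.148,"twist":0},{"grip":0,"dx":0.1,"dy":0,"dz":0.148,"twist":0},{"grip":0,"dx":0.115,"dy":0,"dz":0.148,"twist":0},{"grip":0,"dx":0.13,"dy":0,"dz":0.148,"twist":0},{"grip":0,"dx":0.145,"dy":0,"dz":0.148,"twist":0},{"grip":0,"dx":0.16,"dy":0,"dz":0.148,"twist":0},{"grip":0,"dx":0.17,"dy":0,"dz":0.148,"twist":0},{"grip":0,"dx":0.17,"dy":0,"dz":0.148,"twist":0}]'
python3 -c "
from h import *
where()"
```

```text
time: 3.15
eef_pos: [671.3, -83.7, 165.6]
eef_rot: [0.102, 0.995, 0.0, -0.001]
ft_force: [-0.2, -0.6, -0.3]
width: 0.5
gripper_force: 0.0
t 3.15 along 206.2 lat 0.7 z 165.6 F along -0.1 lat -0.6 z -0.3
time: 4.65
eef_pos: [589.0, -66.6, 94.1]
eef_rot: [0.102, 0.995, -0.0, 0.001]
ft_force: [-0.4, -0.2, 10.1]
width: 0.6
gripper_force: 5.1
t 4.65 along 122.2 lat 0.6 z 94.1 F along -0.3 lat -0.3 z 10.1
```

The second call's dz counted from its own start, so the finger went down with the lid and now rests on it with 10 N. The force is harmless, but I'll lift off, swing aside and check the lid, bail and drawer.

```bash
python3 -m handwheel '[{"grip":0,"dx":0,"dy":0,"dz":-0.06,"twist":0},{"grip":0,"dx":0,"dy":0,"dz":-0.2,"twist":0},{"grip":0,"dx":0.05,"dy":0,"dz":-0.25,"twist":0},{"grip":0,"dx":0.15,"dy":0,"dz":-0.25,"twist":0},{"grip":0,"dx":0.25,"dy":0,"dz":-0.25,"twist":0},{"grip":0,"dx":0.25,"dy":0,"dz":-0.25,"twist":0}]'
python3 - <<'E'
from h import *
from station import vision
where()
f=vision.grab_frame("top"); np.savez("top1.npz",**f); im=f["img"]
cv2.imwrite("pics/top1.png",cv2.resize(im[120:255,270:430],None,fx=5,fy=4.4,interpolation=cv2.INTER_CUBIC)[:,:,::-1])
E
```

```text
time: 5.4
eef_pos: [463.9, -40.7, 218.4]
eef_rot: [0.102, 0.995, -0.0, 0.001]
ft_force: [1.1, 0.2, -0.3]
width: 0.4
gripper_force: 0.0
t 5.4 along -5.6 lat 0.4 z 218.4 F along 1.1 lat 0.4 z -0.3
```

View pics/top1.png

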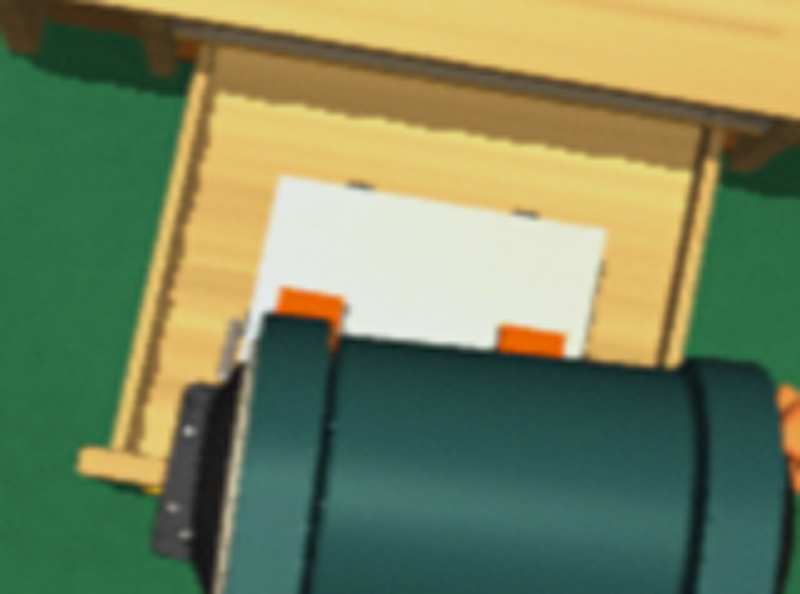

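The lid is shut flat with both humps visible. The drawer has been drawn out by roughly 12 mm: its left corner is now at crop (77,470). I'll re-measure the shift.

```bash
python3 - <<'E'
from h import *
c=load("top1.npz")
p=ray(c,[(285.4,226.8)],68)[0,:2]-F0; print("corner along %.1f lat %.1f"%(p@XA,p@YA))
p0=ray(c,[(286.6,221.6)],68)[0,:2]-F0; print("before %.1f"%(p0@XA))
q=ray(c,[(326,160.2),(391.2,172.3)],86)[:,:2]; m=q.mean(0)-F0; d=q[0]-q[1]
print("lid rear along %.1f lat %.1f len %.1f yaw %.4f"%(m@XA,m@YA,np.linalg.norm(d),np.arctan2(-d[0],d[1])))
s=where()
from station import vision
f=vision.grab_frame("wrist"); cv2.imwrite("pics/w1.png",f["img"][:,:,::-1]); T=np.array(f["T_tool_cam"])
# wrist camera in the world; predict bar location for candidate shift
Rt=R.from_quat(s["eef_rot"]).as_matrix(); M=np.eye(4); M[:3,:3]=Rt; M[:3,3]=s["eef_pos"]; W=M@T
c={**f,"rotation":R.from_matrix(W[:3,:3]).as_quat(),"xyz":W[:3,3]}
np.savez("w1.npz",**c); print(W[:3,3])
for al,la,z in((49,84,99),(49,-84,99),(160,0,86),(58,78,86),(58,-78,86)): print(al,la,z,np.round(proj(c,G(al,la,z)),0))
E
```

```text
corner along -11.8 lat 144.3
before 0.8
lid rear along 158.9 lat 0.7 len 156.1 yaw -0.2066
t 5.45 along -4.3 lat 0.4 z 218.2 F along -0.0 lat -0.2 z -0.5
[389.30112834 -24.03380625 375.68070929]
49 84 99 [[417. 255.]]
49 -84 99 [[221. 254.]]
160 0 86 [[319. 352.]]
58 78 86 [[406. 257.]]
58 -78 86 [[232. 257.]]
```

View pics/w1.png

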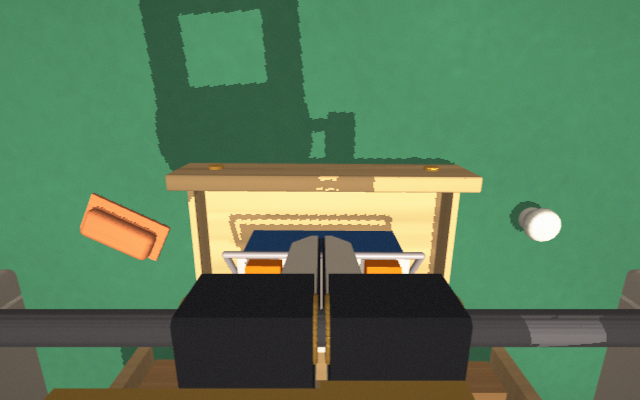

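The wrist view shows the bar at row 256, columns 223–423, just as predicted for along≈49 mm, z≈99 (a≈-0.86). Knob and shell are untouched. I'll come down in front of the bar.

```bash
python3 -m handwheel '[{"grip":0,"dx":-0.06,"dy":0,"dz":0.05,"twist":0},{"grip":0,"dx":-0.06,"dy":0,"dz":0.15,"twist":0},{"grip":0,"dx":-0.06,"dy":0,"dz":0.22,"twist":0},{"grip":0,"dx":-0.06,"dy":0,"dz":0.241,"twist":0},{"grip":0,"dx":-0.06,"dy":0,"dz":0.241,"twist":0}]'
python3 -c "
from h import *
where()"
```

```text
time: 6.12
eef_pos: [495.7, -47.3, 96.9]
eef_rot: [0.102, 0.995, 0.0, -0.0]
ft_force: [0.9, 0.4, 0.4]
width: 0.3
gripper_force: 0.0
t 6.12 along 26.9 lat 0.4 z 96.9 F along 0.8 lat 0.6 z 0.4
```

```bash
python3 -m handwheel '[{"grip":0,"dx":-0.012,"dy":0,"dz":0,"twist":0},{"grip":0,"dx":-0.022,"dy":0,"dz":0,"twist":0},{"grip":0,"dx":-0.03,"dy":0,"dz":-0.008,"twist":0},{"grip":0,"dx":-0.038,"dy":0,"dz":-0.016,"twist":0},{"grip":0,"dx":-0.045,"dy":0,"dz":-0.021,"twist":0},{"grip":0,"dx":-0.052,"dy":0,"dz":-0.025,"twist":0},{"grip":0,"dx":-0.06,"dy":0,"dz":-0.029,"twist":0}]'
python3 -c "
from h import *
where()"
```

```text
time: 7.0
eef_pos: [524.9, -53.4, 111.2]
eef_rot: [0.102, 0.995, 0.0, -0.0]
ft_force: [-1.5, -0.3, -0.8]
width: 0.2
gripper_force: 0.3
t 7.0 along 56.7 lat 0.5 z 111.2 F along -1.4 lat -0.6 z -0.8
```

```bash
python3 -m handwheel '[{"grip":0,"dx":-0.008,"dy":0,"dz":-0.003,"twist":0},{"grip":0,"dx":-0.016,"dy":0,"dz":-0.006,"twist":0},{"grip":0,"dx":-0.024,"dy":0,"dz":-0.009,"twist":0}]'
python3 -c "
from h import *
where()"
python3 -m handwheel '[{"grip":0,"dx":-0.006,"dy":0,"dz":-0.001,"twist":0},{"grip":0,"dx":-0.012,"dy":0,"dz":-0.001,"twist":0},{"grip":0,"dx":-0.018,"dy":0,"dz":0.001,"twist":0},{"grip":0,"dx":-0.024,"dy":0,"dz":0.002,"twist":0},{"grip":0,"dx":-0.03,"dy":0,"dz":0.004,"twist":0}]'
python3 -c "
from h import *
where()"
```

```text
time: 7.38
eef_pos: [536.4, -55.8, 115.6]
eef_rot: [0.102, 0.995, 0.0, -0.0]
ft_force: [-4.1, 1.7, 1.1]
width: 0.2
gripper_force: 2.0
t 7.38 along 68.5 lat 0.5 z 115.6 F along -4.3 lat 0.8 z 1.1
time: 8.0
eef_pos: [551.3, -58.9, 113.6]
eef_rot: [0.102, 0.995, 0.0, -0.0]
ft_force: [-0.6, -0.4, 0.4]
width: 0.7
gripper_force: 0.2
t 8.0 along 83.7 lat 0.5 z 113.6 F along -0.5 lat -0.5 z 0.4
```

The force peaked at about 4 N and then fell to zero, which fits a snap. I'll back off, return to the earlier viewing pose and check with the wrist camera.

```bash
python3 -m handwheel '[{"grip":0,"dx":0.02,"dy":0,"dz":0,"twist":0},{"grip":0,"dx":0.04,"dy":0,"dz":-0.02,"twist":0},{"grip":0,"dx":0.08,"dy":0,"dz":-0.1,"twist":0},{"grip":0,"dx":0.178,"dy":0,"dz":-0.209,"twist":0},{"grip":0,"dx":0.178,"dy":0,"dz":-0.209,"twist":0},{"grip":0,"dx":0.178,"dy":0,"dz":-0.209,"twist":0}]'
python3 - <<'E'
from h import *
from station import vision
s=where(); f=vision.grab_frame("wrist"); T=np.array(f["T_tool_cam"])
M=np.eye(4); M[:3,:3]=R.from_quat(s["eef_rot"]).as_matrix(); M[:3,3]=s["eef_pos"]; W=M@T
c={**f,"rotation":R.from_matrix(W[:3,:3]).as_quat(),"xyz":W[:3,3]}
for a in(-.2,0,.15,.3,.45): print(a,np.round(proj(c,[G(80+42*np.sin(a),84,72+42*np.cos(a)),G(80+42*np.sin(a),-84,72+42*np.cos(a))]),0).tolist())
print("panel top edge",np.round(proj(c,[G(-13,143,68),G(-13,-143,68)]),0).tolist())
cv2.imwrite("pics/w2.png",cv2.resize(f["img"][140:330,150:490],None,fx=2.3,fy=2.3,interpolation=cv2.INTER_CUBIC)[:,:,::-1])
E
```

```text
time: 8.75
eef_pos: [463.7, -40.6, 219.0]
eef_rot: [0.102, 0.995, -0.0, 0.001]
ft_force: [0.4, 0.1, -0.1]
width: 0.8
gripper_force: 0.0
t 8.75 along -5.8 lat 0.4 z 219.0 F along 0.3 lat 0.2 z -0.1
-0.2 [[419.0, 288.0], [219.0, 288.0]]
0 [[418.0, 297.0], [219.0, 297.0]]
0.15 [[418.0, 303.0], [220.0, 303.0]]
0.3 [[417.0, 309.0], [221.0, 308.0]]
0.45 [[415.0, 313.0], [222.0, 313.0]]
panel top edge [[479.0, 178.0], [159.0, 177.0]]
```

View pics/w2.png

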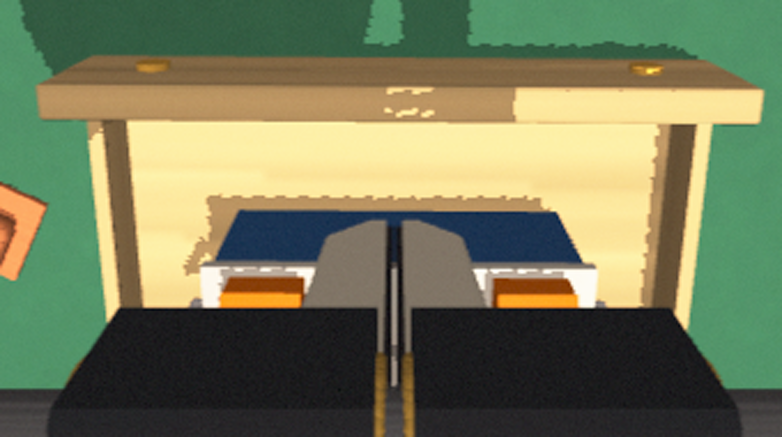

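No bar is left in front of the humps, but the gripper hides rows beyond 274. I'll move forward 65 mm to bring the bar into view.

```bash
python3 -m handwheel '[{"grip":0,"dx":-0.09,"dy":0,"dz":0,"twist":0},{"grip":0,"dx":-0.13,"dy":0,"dz":0,"twist":0},{"grip":0,"dx":-0.13,"dy":0,"dz":0,"twist":0}]'
python3 - <<'E'
from h import *
from station import vision
s=where(); f=vision.grab_frame("wrist"); T=np.array(f["T_tool_cam"])
M=np.eye(4); M[:3,:3]=R.from_quat(s["eef_rot"]).as_matrix(); M[:3,3]=s["eef_pos"]; W=M@T
c={**f,"rotation":R.from_matrix(W[:3,:3]).as_quat(),"xyz":W[:3,3]}
v=f["img"]
for a in(-.2,0,.15,.3,.45): print(a,np.round(proj(c,[G(80+42*np.sin(a),84,72+42*np.cos(a)),G(80+42*np.sin(a),-84,72+42*np.cos(a))]),0).tolist())
cv2.imwrite("pics/w3.png",cv2.resize(v[140:330,150:490],None,fx=2.3,fy=2.3,interpolation=cv2.INTER_CUBIC)[:,:,::-1])
E
```

```text
time: 9.18
eef_pos: [528.1, -54.1, 215.8]
eef_rot: [0.102, 0.995, 0.0, -0.002]
ft_force: [-0.0, -1.0, -1.4]
width: 0.6
gripper_force: 0.0
t 9.18 along 60.0 lat 0.4 z 215.8 F along 0.2 lat -1.0 z -1.4
-0.2 [[427.0, 216.0], [211.0, 215.0]]
0 [[426.0, 226.0], [212.0, 226.0]]
0.15 [[425.0, 233.0], [212.0, 233.0]]
0.3 [[424.0, 240.0], [214.0, 240.0]]
0.45 [[423.0, 246.0], [215.0, 245.0]]
```

View pics/w3.png

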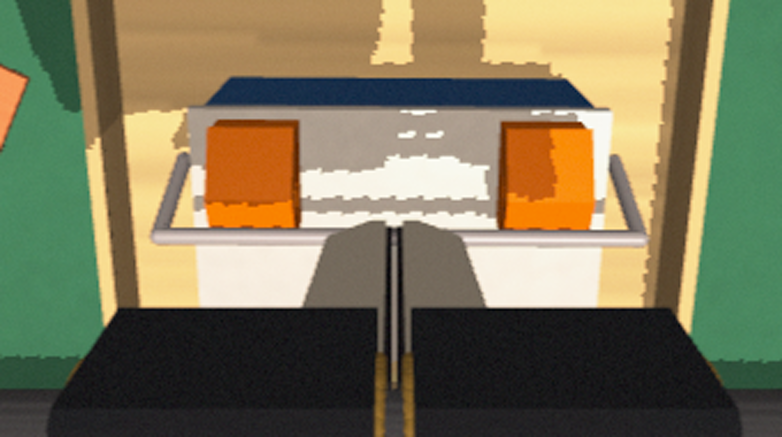

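The bar lies behind the humps at crop row 237 (image row 243), so a≈0.38: clamped. Next I go back and down in front of the drawer panel. The push will be near the panel's top (tip z≈63), so the gripper's body (84 mm above the tips) passes over the 145 mm shelf top.

```bash
python3 -m handwheel '[{"grip":0,"dx":0.1,"dy":0,"dz":0,"twist":0},{"grip":0,"dx":0.2,"dy":0,"dz":0,"twist":0},{"grip":0,"dx":0.23,"dy":0,"dz":0.05,"twist":0},{"grip":0,"dx":0.23,"dy":0,"dz":0.15,"twist":0},{"grip":0,"dx":0.23,"dy":0,"dz":0.25,"twist":0},{"grip":0,"dx":0.23,"dy":0,"dz":0.289,"twist":0},{"grip":0,"dx":0.23,"dy":0,"dz":0.289,"twist":0},{"grip":0,"dx":0.23,"dy":0,"dz":0.289,"twist":0}]'
python3 -c "
from h import *
where()"
```

```text
time: 10.22
eef_pos: [415.2, -30.6, 74.6]
eef_rot: [0.102, 0.995, -0.0, 0.001]
ft_force: [0.3, -0.2, 0.5]
width: 0.8
gripper_force: 0.0
t 10.22 along -55.3 lat 0.3 z 74.6 F along 0.3 lat -0.1 z 0.5
```

```bash
python3 -m handwheel '[{"grip":0,"dx":-0.03,"dy":0,"dz":0.02,"twist":0},{"grip":0,"dx":-0.05,"dy":0,"dz":0.02,"twist":0},{"grip":0,"dx":-0.06,"dy":0,"dz":0.02,"twist":0},{"grip":0,"dx":-0.07,"dy":0,"dz":0.02,"twist":0},{"grip":0,"dx":-0.08,"dy":0,"dz":0.02,"twist":0},{"grip":0,"dx":-0.095,"dy":0,"dz":0.02,"twist":0},{"grip":0,"dx":-0.11,"dy":0,"dz":0.02,"twist":0},{"grip":0,"dx":-0.125,"dy":0,"dz":0.02,"twist":0},{"grip":0,"dx":-0.14,"dy":0,"dz":0.02,"twist":0},{"grip":0,"dx":-0.155,"dy":0,"dz":0.02,"twist":0},{"grip":0,"dx":-0.17,"dy":0,"dz":0.02,"twist":0},{"grip":0,"dx":-0.18,"dy":0,"dz":0.02,"twist":0},{"grip":0,"dx":-0.18,"dy":0,"dz":0.02,"twist":0}]'
python3 -c "
from h import *
where()"
```

```text
time: 11.85
eef_pos: [502.8, -49.0, 63.9]
eef_rot: [0.102, 0.995, -0.0, -0.001]
ft_force: [-6.5, -0.2, 3.3]
width: 0.6
gripper_force: 2.8
t 11.85 along 34.2 lat 0.2 z 63.9 F along -6.3 lat -1.6 z 3.3
```

```bash
python3 -m handwheel '[{"grip":0,"dx":-0.01,"dy":0,"dz":0,"twist":0},{"grip":0,"dx":-0.025,"dy":0,"dz":0,"twist":0},{"grip":0,"dx":-0.04,"dy":0,"dz":0,"twist":0},{"grip":0,"dx":-0.055,"dy":0,"dz":0,"twist":0},{"grip":0,"dx":-0.07,"dy":0,"dz":0,"twist":0},{"grip":0,"dx":-0.085,"dy":0,"dz":0,"twist":0},{"grip":0,"dx":-0.1,"dy":0,"dz":0,"twist":0},{"grip":0,"dx":-0.115,"dy":0,"dz":0,"twist":0},{"grip":0,"dx":-0.13,"dy":0,"dz":0,"twist":0},{"grip":0,"dx":-0.145,"dy":0,"dz":0,"twist":0},{"grip":0,"dx":-0.16,"dy":0,"dz":0,"twist":0},{"grip":0,"dx":-0.175,"dy":0,"dz":0,"twist":0},{"grip":0,"dx":-0.192,"dy":0,"dz":0,"twist":0},{"grip":0,"dx":-0.192,"dy":0,"dz":0,"twist":0}]'
python3 -c "
from h import *
where()"
```

```text
time: 13.6
eef_pos: [596.8, -68.7, 63.7]
eef_rot: [0.102, 0.995, -0.0, -0.001]
ft_force: [-5.0, -1.0, 2.0]
width: 0.5
gripper_force: 1.9
t 13.6 along 130.2 lat 0.2 z 63.7 F along -4.6 lat -2.0 z 2.0
```

```bash
python3 -m handwheel '[{"grip":0,"dx":0.016,"dy":0,"dz":0,"twist":0},{"grip":0,"dx":0.016,"dy":0,"dz":-0.016,"twist":0},{"grip":0,"dx":0.016,"dy":0,"dz":-0.016,"twist":0},{"grip":0,"dx":0.0,"dy":0,"dz":-0.016,"twist":0},{"grip":0,"dx":-0.01,"dy":0,"dz":-0.016,"twist":0},{"grip":0,"dx":-0.02,"dy":0,"dz":-0.016,"twist":0},{"grip":0,"dx":-0.02,"dy":0,"dz":-0.016,"twist":0}]'
python3 -c "
from h import *
where()"
```

```text
time: 14.48
eef_pos: [606.9, -70.3, 71.6]
eef_rot: [0.102, 0.995, 0.0, -0.001]
ft_force: [-7.5, 1.2, 4.8]
width: 0.2
gripper_force: 3.9
t 14.47 along 140.5 lat 0.6 z 71.6 F along -7.5 lat -0.3 z 4.8
```

```bash
python3 -m handwheel '[{"grip":0,"dx":-0.01,"dy":0,"dz":0,"twist":0},{"grip":0,"dx":-0.02,"dy":0,"dz":0,"twist":0},{"grip":0,"dx":-0.035,"dy":0,"dz":0,"twist":0},{"grip":0,"dx":-0.05,"dy":0,"dz":0,"twist":0},{"grip":0,"dx":-0.065,"dy":0,"dz":0,"twist":0},{"grip":0,"dx":-0.08,"dy":0,"dz":0,"twist":0},{"grip":0,"dx":-0.09,"dy":0,"dz":0,"twist":0},{"grip":0,"dx":-0.09,"dy":0,"dz":0,"twist":0}]'
python3 -c "
from h import *
where()"
python3 -m handwheel '[{"grip":0,"dx":-0.008,"dy":0,"dz":0,"twist":0},{"grip":0,"dx":-0.014,"dy":0,"dz":0,"twist":0},{"grip":0,"dx":-0.018,"dy":0,"dz":0,"twist":0},{"grip":0,"dx":-0.018,"dy":0,"dz":0,"twist":0}]'
python3 -c "
from h import *
where()"
```

```text
time: 15.48
eef_pos: [651.0, -79.7, 71.4]
eef_rot: [0.102, 0.995, -0.0, -0.001]
ft_force: [-6.4, 0.1, 4.2]
width: 0.1
gripper_force: 3.2
t 15.47 along 185.5 lat 0.5 z 71.4 F along -6.2 lat -1.2 z 4.2
time: 15.98
eef_pos: [659.3, -81.4, 71.4]
eef_rot: [0.102, 0.995, -0.0, -0.001]
ft_force: [-11.1, -0.2, 6.1]
width: 1.0
gripper_force: 5.3
t 15.97 along 194.0 lat 0.5 z 71.4 F along -10.8 lat -2.5 z 6.1
```

Steady at about 11 N. The last few millimetres go in small steps until the panel stops.

```bash
python3 -m handwheel '[{"grip":0,"dx":-0.004,"dy":0,"dz":0,"twist":0},{"grip":0,"dx":-0.007,"dy":0,"dz":0,"twist":0},{"grip":0,"dx":-0.007,"dy":0,"dz":0,"twist":0}]'
python3 -c "
from h import *
where()"
python3 -m handwheel '[{"grip":0,"dx":-0.004,"dy":0,"dz":0,"twist":0},{"grip":0,"dx":-0.006,"dy":0,"dz":0,"twist":0},{"grip":0,"dx":-0.006,"dy":0,"dz":0,"twist":0}]'
python3 -c "
from h import *
where()"
```

```text
time: 16.35
eef_pos: [662.7, -82.2, 71.4]
eef_rot: [0.102, 0.995, -0.0, -0.001]
ft_force: [-11.3, 1.1, 7.3]
width: -0.0
gripper_force: 5.7
t 16.35 along 197.5 lat 0.4 z 71.4 F along -11.3 lat -1.2 z 7.3
time: 16.73
eef_pos: [664.1, -82.4, 71.3]
eef_rot: [0.102, 0.995, 0.0, -0.003]
ft_force: [-27.5, 3.4, 15.1]
width: 0.6
gripper_force: 13.4
t 16.73 along 198.9 lat 0.4 z 71.3 F along -27.6 lat -2.3 z 15.1
```

The force rose to 27 N with almost no travel, so the drawer is at its stop (about 219 mm of travel). I'll retreat, rise clear and swing aside for a final look.

```bash
python3 -m handwheel '[{"grip":0,"dx":0.02,"dy":0,"dz":0,"twist":0},{"grip":0,"dx":0.08,"dy":0,"dz":0,"twist":0},{"grip":0,"dx":0.18,"dy":0,"dz":-0.02,"twist":0},{"grip":0,"dx":0.25,"dy":0,"dz":-0.12,"twist":0},{"grip":0,"dx":0.25,"dy":0,"dz":-0.25,"twist":0},{"grip":0,"dx":0.25,"dy":0,"dz":-0.36,"twist":0},{"grip":0,"dx":0.25,"dy":0.1,"dz":-0.36,"twist":0},{"grip":0,"dx":0.25,"dy":0.7,"dz":-0.36,"twist":0},{"grip":0,"dx":0.25,"dy":0.7,"dz":-0.36,"twist":0},{"grip":0,"dx":0.25,"dy":0.7,"dz":-0.36,"twist":0},{"grip":0,"dx":0.25,"dy":0.7,"dz":-0.36,"twist":0},{"grip":0,"dx":0.25,"dy":0.7,"dz":-0.36,"twist":0},{"grip":0,"dx":0.25,"dy":0.7,"dz":-0.36,"twist":0},{"grip":0,"dx":0.25,"dy":0.7,"dz":-0.36,"twist":0}]'
python3 - <<'E'
from h import *
from station import vision
where()
t=vision.grab_frame("top")["img"]; s=vision.grab_frame("side")["img"]
a=cv2.resize(t[90:260,230:500],(600,378),interpolation=cv2.INTER_CUBIC); b=cv2.resize(s[80:280,230:440],(400,378),interpolation=cv2.INTER_CUBIC)
cv2.imwrite("pics/final.png",cv2.resize(np.hstack([a,b]),(800,302))[:,:,::-1])
E
```

```text
time: 18.48
eef_pos: [614.9, 285.3, 251.3]
eef_rot: [0.102, 0.995, -0.0, -0.0]
ft_force: [-0.7, -0.1, -0.8]
width: -0.0
gripper_force: 0.0
t 18.48 along 75.6 lat 350.3 z 251.3 F along -0.6 lat -0.2 z -0.8
```

View pics/final.png

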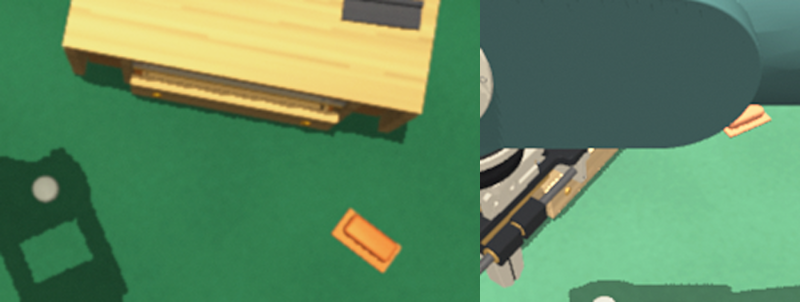

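The picture shows the drawer panel flush and parallel against the shelf, with the flap's line down at the front edge. The knob (45,188) and the shell (366,240) are where they were. Handing in.

```bash
python3 -c "
from station import order
print(order.job_done())"
```

```text
the job is handed in; nothing more can be done
None
```

I handed the job in at about 18.5 s: lid shut, bail snapped past centre (about 0.38 rad), drawer pushed to its stop with the flap apparently down behind the case, shell pull and knob left where they were; a mistyped move earlier pressed on the lid at about 10 N and drew the drawer out about 12 mm, with no visible harm.

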